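Set up the carver's folding display stand

TASK

Set up the stall display: swing both pale legs of the folding stand out by their red knobs until each clicks fully home against its stop, then stack every closed gift box that is there into one column on the two legs, dark big boxes below pale small ones, each lying flat, lengthwise along the rail and centred squarely over the spot midway between the brass lines on the legs. Finish by standing the little carved head from the straw mat upright in the middle of the topmost box, leave the legs fully out, and do not disturb the tools, mug, whetstone and wax tin.

Things in the scene. Friction and masses are not known exactly. Their poses are not given: they have to be found in the camera images.
- stand: folding display stand, fixed: a dark wooden back rail 300 mm long, 34 mm deep, 50 mm high, with two pale swing-out legs hinged on its front (robot) side; origin at the centre of the rail's underside, y along the rail, -x towards where the legs swing out (the robot's side), z up
- stand_seat (a point): centre of the display spot, at the height of the legs' top faces (50 mm), 71 mm in front of the rail's centre line and midway between the two swung-out legs; with both legs out it lies midway between the brass lines inlaid across their tops. Same axes as the stand.
- leg_left (a joint): angle of the leg on the stand's +y side: 0 = folded back along the rail, pointing to the stand's +y; it swings out in the horizontal plane, counter-clockwise from above, to its stop at 1.571 (pointing to the stand's -x). A stiff hinge with an over-centre spring: below about 1.1 rad the leg stays where it is left, beyond that the spring snaps it home against the stop; it takes about 4 N at the knob
- leg_right (a joint): the same for the leg on the stand's -y side, folded pointing to the stand's -y, swinging clockwise from above to 1.571
- leg_left_hinge (a point): point on the vertical hinge axis of the left (+y) leg, 50 mm above the table. The leg is a bar 20 mm wide and 114 mm long with its top at 50 mm
- leg_left_knob (a point): centre of the top of the left leg's upright red knob (16 mm in diameter, standing 34 mm above the leg, top 84 mm above the table), 104 mm from the hinge axis
- leg_right_hinge (a point): point on the vertical hinge axis of the right (-y) leg, 50 mm above the table. The leg is a bar 20 mm wide and 114 mm long with its top at 50 mm
- leg_right_knob (a point): centre of the top of the right leg's upright red knob (16 mm in diameter, standing 34 mm above the leg, top 84 mm above the table), 104 mm from the hinge axis
- big1: a closed dark walnut gift box, 110 x 64 mm and 36 mm high, brass clasp on one long side; origin at the centre of its underside, x along its length, z up through its lid. May be absent (None).
- big2: a closed dark walnut gift box, 110 x 64 mm and 36 mm high, brass clasp on one long side; origin at the centre of its underside, x along its length, z up through its lid. May be absent (None).
- big3: a closed dark walnut gift box, 110 x 64 mm and 36 mm high, brass clasp on one long side; origin at the centre of its underside, x along its length, z up through its lid. May be absent (None).
- small1: a closed pale, smaller gift box, 96 x 52 mm and 36 mm high, brass clasp on one long side; origin at the centre of its underside, x along its length, z up through its lid. May be absent (None).
- small2: a closed pale, smaller gift box, 96 x 52 mm and 36 mm high, brass clasp on one long side; origin at the centre of its underside, x along its length, z up through its lid. May be absent (None).
- head: small carved wooden head, a round upright piece 50 mm in diameter and 84 mm high with a nose on one side, the only one on the straw mat (larger, darker heads along the far edge are just stock); origin at the centre of its flat underside, z up through its crown
- whetstone: grey two-layer sharpening stone 105 x 48 x 28 mm, to be left alone; origin under its centre
- mug: blue mug, 74 mm wide, 85 mm high, to be left alone; origin under its centre
- mallet: round carver's mallet lying down, 250 mm long, 56 mm thick, to be left alone; origin on the table near its middle
- chisel: chisel with a red handle, 220 mm long, 24 mm thick, to be left alone; origin under its middle
- gouge: gouge with a dark handle, 220 mm long, 24 mm thick, to be left alone; origin under its middle
- wax: yellow wax tin, 70 mm wide, 50 mm high, to be left alone; origin under its centre

How it is judged (in metres and radians):
On the way, in this order (a step that is already met when the one before it is completed fails the run):
1. both legs are swung out and seated against their stops (value of joint each of leg_left, leg_right above 1.5 rad), for 0.2 s.
2. all the gift boxes present stand in one square column on the swung-out legs, big ones below small ones (all of step 1 and horizontal distance between each of big1, big2, big3, small1, small2 and stand_seat below 0.015 m and angle between the x axis of each of big1, big2, big3, small1, small2 and the y axis of stand, either way round below 0.14 rad and angle between each of big1, big2, big3, small1, small2's own z axis and vertical below 0.08 rad and z of each of big1, big2, big3, small1, small2 in the frame of stand_seat above -0.006 m and linear speed of each of big1, big2, big3, small1, small2 below 0.03 m/s and z of each of small1, small2 in the frame of big1 above 0.02 m and z of each of small1, small2 in the frame of big2 above 0.02 m and z of each of small1, small2 in the frame of big3 above 0.02 m), for 0.2 s.
At the end, for the whole second after the job is handed in: legs within 0.07 rad of their stops; each box at rest on the legs' column, centre within 15 mm of the seat point, length within 0.14 rad of the rail, flat to 0.08 rad, pale ones above dark; head at rest upright (0.1 rad) on top, within 18 mm of the seat point (all of step 2 and horizontal distance between head and stand_seat below 0.018 m and angle between head's own z axis and vertical below 0.1 rad and linear speed of head below 0.03 m/s and z of head in the frame of big1 above 0.02 m and z of head in the frame of big2 above 0.02 m and z of head in the frame of big3 above 0.02 m and z of head in the frame of small1 above 0.02 m and z of head in the frame of small2 above 0.02 m); the robot touches nothing.
It fails at once if a tool, the mug, the whetstone or the wax tin is shoved more than 40 mm (distance of any of whetstone, mug, mallet, chisel, gouge, wax from where it was at the start of the episode above 0.04 m).
Of big1, big2, big3, small1, small2 only 3 to 5 are there at a start; the rules pass over those that are not, and their reading is None.
At some moment in a run one of big1, big2, big3, small1, small2 may be knocked a few centimetres aside while the robot is not near it.
It also fails if it takes over 210 s, if anything falls off the work surface, if the arm or the gripper's body presses on something with over 40 N, if the wrist force passes 120 N, or if a joint passes its speed limit or range.

ROBOT

A 7-joint arm with a two-finger parallel gripper is mounted at the origin on the work surface. World frame = base frame: x ahead of the robot, y to its left, z up, the work surface at z = 0. Lengths are in mm, angles in rad, forces in N, time in s.
With the tool pointing down it reaches from about 375 to 925 mm from the base axis. Payload 3.1 kg.
Tool frame: the origin (TCP) lies at the very end of the fingers, on their centre line; the grasp point (between the pads) lies 19 mm behind it; z points along the fingers, y is the line along which they close (so a half turn about z gives the same grasp; the last joint's range is limited). The gripper opens to 85 mm and grips with 20 to 120 N. Pads are 22 mm wide; open, the fingers measure 114 mm over their backs; the gripper's body (76 mm by 85 mm) begins 54 mm behind the grasp point. The pads swing forward as they close: fully open they stand 13 mm farther back than shut.
Start: joints at [-1.349, 0.383, 0.044, 1.598, -0.018, 1.161, -0.05], TCP at [204.322, 617.054, 206.669] pointing down, gripper open.
Joint ranges: [-2.61, 2.61], [-0.41, 2.15], [-1.48, 1.57], [0, 2.5], [-1.57, 4.71], [0.05, 1.97], [-2.85, 2.85]. Speed limits (rad/s): [2.79, 2.79, 3.14, 3.14, 3.14, 3.14, 3.14].

INTERFACE

Orientations are given as a rotation vector (axis times angle).
In Python, from cell import env gives the robot as it stands. The module is installed in compiled form; this text tells all that it offers. Calls block until the motion is done:
- env.movep(position, orientation): joint-space move of the TCP to a pose.
- env.line_to(position, rotation=None, velocity=150): straight line of the TCP; rotation=None keeps the orientation; velocity is the mean speed in mm/s.
- env.move_joints(angles): joint-space move.
- env.set_gripper(opening, grasp_force=None): finger opening in mm; grasp_force is the grip in N (None keeps the last); returns when the fingers have stopped.
- env.sleep(seconds).
- env.inverse_kinematics(position, orientation): joint angles nearest the present ones, or None.
- env.sense(): the state.
- env.grab_frame(name): name is "scene" or "top"; returns the picture (420x560x3 uint8, red, green, blue); there is no depth.
- env.camera_info(name): a dict with "fx", "fy", "cx", "cy" (pixels), "k1" (the pictures are not rectified: a ray, as slopes to the right and down, at radius r is drawn at 1 + k1 r^2 times it, then the intrinsics apply), "position" and "rotation" of the camera in the world. Camera axes: x right, y up, looking along -z (the intrinsics and any distortion apply to the point x, -y, -z); pixel columns grow to the right and rows downward; lengths in mm; the calibration is good to about 2 mm. A picture is of the moment at which its call begins. camera_info takes no time and is no camera call.
A pose or a line that the arm cannot do raises env.PlanningError and nothing moves.
- env.finish_job(): hands the job in; it is judged then, once.
The state is a dict: "clock": time; "joint_pos": joint angles; "qd": joint speeds; "effort": joint torques, N m; "eef_pos": TCP position; "tcp_rot": TCP orientation; "contact_force": force on the tool from outside, world axes, zero at the start; "wrist_torque": the same for the moment, N m; "finger_gap": finger opening in mm; "gripper_force": force on a finger pad.
Only numpy, scipy, OpenCV 4.12 (cv2) and the standard library are available. Lean on these libraries where they do the work, as an engineer would, in place of code of your own. Each camera call takes 0.05 s, during which the arm holds its last target. There are 200 camera calls.

## Working session

There is one attempt and no reset: what is moved stays moved. The work goes in short steps, each a Python script; the robot and the scene stay as the last script left them, time stands still between calls to the robot, and variables do not carry over. Pictures are saved under pics/ and viewed, at most 14 in all, crops included, and the job is handed in when it is done.

```bash
mkdir -p pics; ls
python3 - <<'E'
from cell import env
import cv2
for n in("scene","top"):
    im=env.grab_frame(n); cv2.imwrite(f"pics/{n}0.png",cv2.resize(im[:,:,::-1],(800,600),interpolation=cv2.INTER_CUBIC)); cv2.imwrite(f"pics/raw_{n}0.png",im[:,:,::-1])
    print(env.camera_info(n))
print(env.sense())
E
```

```text
pics
{'fx': 456.2516178156911, 'fy': 456.2516178156911, 'cx': 276.2625420197249, 'cy': 211.54099312853026, 'k1': -0.12385869308190053, 'position': array([1748.35436303, -474.80447673,  974.74142482]), 'rotation': array([0.83383222, 0.55988089, 1.05028303])}
{'fx': 425.4511302239344, 'fy': 425.4511302239344, 'cx': 268.8928083184162, 'cy': 208.41443773237845, 'k1': -0.0012772725767579622, 'position': array([ 313.9093443 ,   41.21750803, 1577.20346104]), 'rotation': array([ 0.13427052, -0.13050986, -1.57938972])}
{'clock': 0.1, 'joint_pos': array([-1.34877526,  0.38375602,  0.04387539,  1.59941864, -0.01789165,
        1.1612282 , -0.04986214]), 'qd': array([-3.34451058e-04, -3.84118998e-03,  4.82036107e-05, -2.15046564e-03,
        3.20832573e-04,  9.99954503e-04, -3.43292070e-04]), 'effort': array([ 2.04630785e-03, -4.34728253e+01,  1.02877144e+00, -2.50454950e+01,
        1.07715820e-02,  5.45923176e-03, -1.55302263e-05]), 'eef_pos': array([204.09822946, 616.15400495, 205.41090314]), 'tcp_rot': array([-0.50006538, -3.10129548,  0.00377842]), 'contact_force': array([ 0.43548275, -0.35403214,  0.20334102]), 'wrist_torque': array([ 0.00927219,  0.01864222, -0.02103939]), 'gripper_force': 0.0, 'finger_gap': 85.14549770999031}
```

View pics/top0.png

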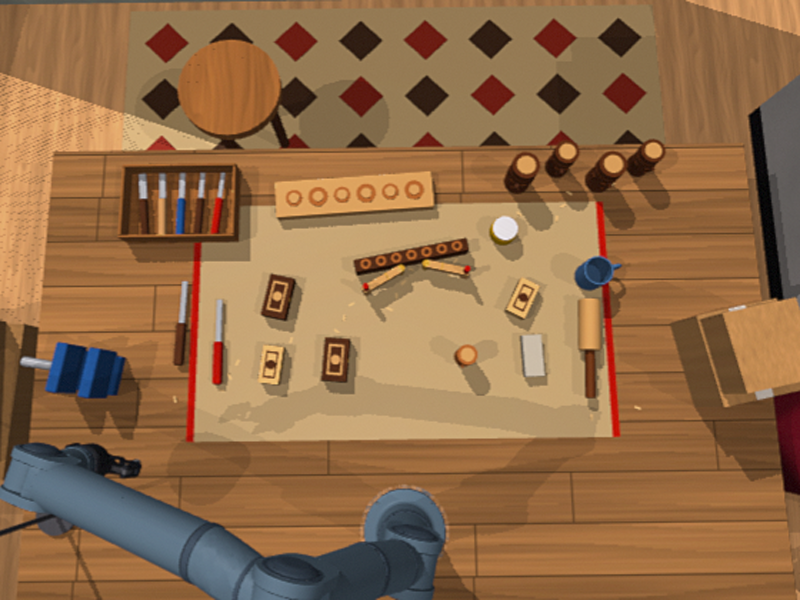

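View pics/scene0.png

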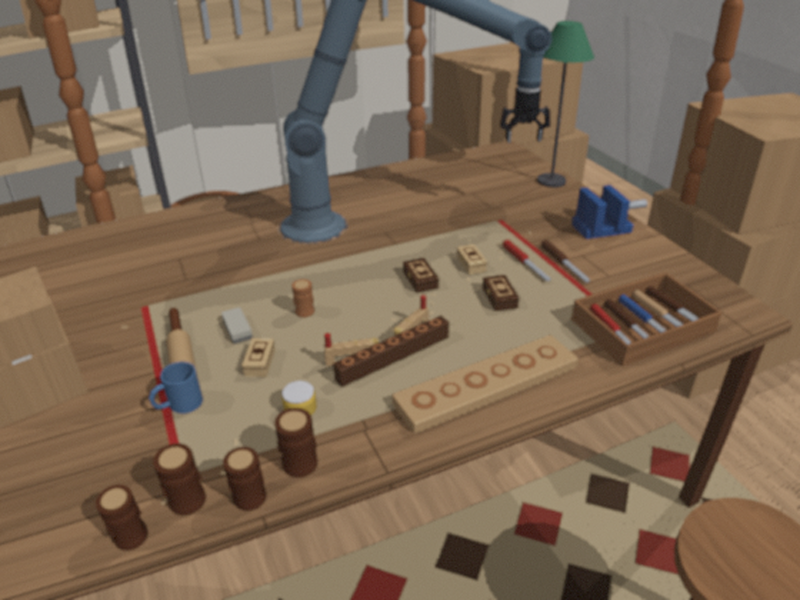

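The top view at 800x600 shows two dark boxes at (278,297) and (336,360), and two pale boxes at (522,298) and (271,365). The head is at (466,355), the rail runs from (355,265) to (468,245), and the knobs are at about (365,289) and (466,270). I'll zoom in to choose the colour masks.

Run:
```python
import cv2,numpy as np
im=cv2.imread("pics/raw_top0.png")
def c(x,y,w=66,h=50): 
    x=int(x*.7-w/2);y=int(y*.7-h/2);return cv2.resize(im[y:y+h,x:x+w],(396,300),interpolation=cv2.INTER_NEAREST)
a=np.vstack([np.hstack([c(278,297),c(522,298)]),np.hstack([c(466,355),c(412,265,92,70)])])
cv2.imwrite("pics/crop1.png",a)
```

```text
(no output)
```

View pics/crop1.png

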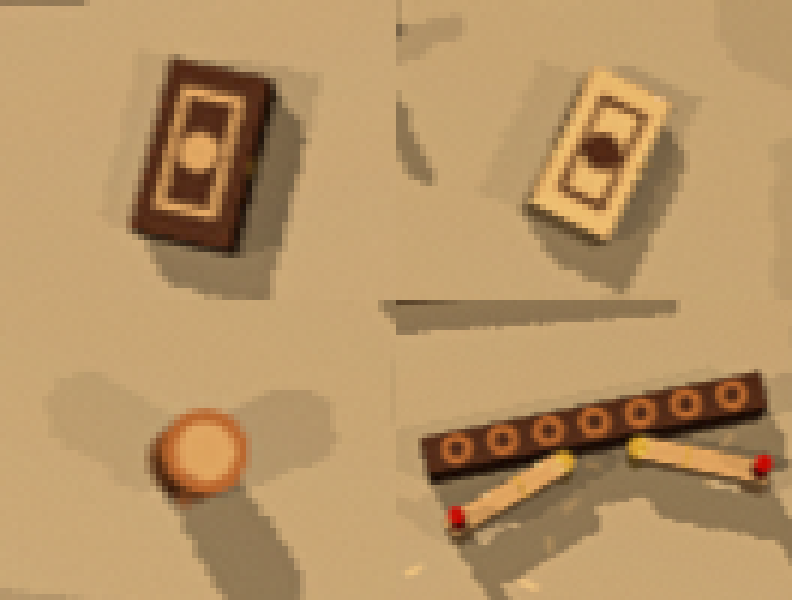

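The crops show a clear rectangular inlay on each lid and seven rings along the rail. They also show brass hinge caps and red knobs. I'll measure from the inlays, rings and knobs.

```bash
cat > vis.py <<'E'
import cv2, numpy as np
from scipy.spatial.transform import Rotation as R
def plane(cam, px, z):
    """pixels (N,2) -> world xyz on the plane at height z"""
    px=np.atleast_2d(px).astype(float)
    K=np.array([[cam["fx"],0,cam["cx"]],[0,cam["fy"],cam["cy"]],[0,0,1]])
    n=cv2.undistortPoints(px[:,None],K,np.array([cam["k1"],0,0,0]))[:,0]
    d=R.from_rotvec(cam["rotation"]).apply(np.c_[n[:,0],-n[:,1],-np.ones(len(n))])
    return cam["position"]+d*((z-cam["position"][2])/d[:,2])[:,None]
def blobs(mask, lo, hi):
    n,l,s,c=cv2.connectedComponentsWithStats(mask.astype(np.uint8))
    return [(l==i,s[i],c[i]) for i in range(1,n) if lo<=s[i,4]<=hi]
def rect(cam, mask, z):
    """world centre, long-axis yaw, size of a mask's rectangle on plane z"""
    ys,xs=np.nonzero(mask)
    c,s,_=r=cv2.minAreaRect(plane(cam,np.c_[xs,ys],z)[:,:2].astype(np.float32))
    p=cv2.boxPoints(r); e=[p[1]-p[0],p[2]-p[1]]; e=max(e,key=np.linalg.norm)
    return np.array(c),np.arctan2(e[1],e[0])%np.pi,max(s),min(s)
def boxes(im, cam, z=36):
    v=im.max(2).astype(int); out=[]
    inner=lambda m: cv2.erode(cv2.fillConvexPoly(np.zeros(m.shape,np.uint8),cv2.convexHull(np.argwhere(m)[:,::-1].astype(np.int32)),1),np.ones((3,3)))>0
    for kind,m,inl in (("big",v<115,v>=115),("small",v>222,v<190)):
        for b,s,c in blobs(m,150,700):
            w=plane(cam,c,z)[0]
            if not(330<w[0]<800 and abs(w[1])<480): continue
            i=blobs(inner(b)&inl,20,400)
            if not i: continue
            i=max(i,key=lambda t:t[1][4])
            r=rect(cam,i[0],z)
            out.append((kind,r,rect(cam,b,z)))
    return out
E
python3 - <<'E'
import cv2,numpy as np
from vis import *
from cell import env
cam=env.camera_info("top")
im=cv2.imread("pics/raw_top0.png")[:,:,::-1]
np.set_printoptions(precision=3,suppress=True)
for b in boxes(im,cam): print(b)
v=im.max(2).astype(int)
sub=np.zeros_like(v,bool); sub[165:192,245:332]=1
h=cv2.morphologyEx(((v<115)&sub).astype(np.uint8),cv2.MORPH_CLOSE,np.ones((7,7)))
for b,s,c in blobs((h>0)&(v>115),6,60): print("ring",s[4],c,plane(cam,c,50)[0])
sub[165:212]=False; sub[160:212,245:335]=1
r,g,bb=[im[...,i].astype(int) for i in range(3)]
for b,s,c in blobs(sub&(r>130)&(g<70),3,60): print("red",s,c,plane(cam,c,80)[0])
for b,s,c in blobs(sub&(r>150)&(g>140)&(bb<g*0.55),2,60): print("brass",s,c,plane(cam,c,50)[0])
for b,s,c in blobs((v>205),60,600): print("bright",s,c,plane(cam,c,84)[0])
E
```

```text
('big', (array([ 711.028, -147.042]), np.float32(1.5575216), 26.22672462463379, 23.018959045410156), (array([681.072, -28.972]), np.float32(1.7572047), 299.5986328125, 48.801918029785156))
('big', (array([585.097, 319.949]), np.float32(2.9178371), 80.25587463378906, 42.401885986328125), (array([581.343, 313.88 ]), np.float32(2.9298904), 112.72554779052734, 71.34658813476562))
('big', (array([420.899, 170.264]), np.float32(3.0569897), 80.57695007324219, 43.51913833618164), (array([419.198, 166.906]), np.float32(3.065934), 112.06619262695312, 67.12110900878906))
('big', (array([ 372.392, -470.269]), np.float32(3.072699), 103.63320922851562, 3.6047985553741455), (array([ 375.901, -473.823]), np.float32(3.1288483), 117.83589172363281, 46.99178695678711))
('small', (array([409.759, 334.272]), np.float32(2.995768), 67.9097900390625, 32.199485778808594), (array([410.018, 334.818]), np.float32(3.0079384), 92.8690185546875, 48.96921157836914))
ring 44 [319.386 171.455] [ 709.486 -144.974   50.   ]
ring 40 [308.575 173.75 ] [ 701.295 -104.806   50.   ]
ring 39 [298.154 175.795] [694.048 -66.16
[... 1336 characters left out ...]
[ 913.082 -327.76    84.   ]
bright [111 139   3  25  70] [112.071 151.057] [787.348 612.78   84.   ]
bright [345 151  17  17 222] [353.126 158.959] [ 745.732 -264.737   84.   ]
bright [ 23 183   7  29 120] [ 26.117 198.167] [616.174 912.624  84.   ]
bright [297 182  27  10 119] [310.017 186.202] [ 646.627 -105.442   84.   ]
bright [257 186  26  13 103] [270.699 192.505] [625.374  36.026  84.   ]
bright [355 194  22  28 169] [365.621 207.822] [ 565.318 -300.972   84.   ]
bright [409 209   8  35 279] [412.487 226.061] [ 497.862 -463.067   84.   ]
bright [180 242  18  27 189] [188.339 255.   ] [406.046 326.974  84.   ]
bright [323 243   9  10  72] [326.917 247.708] [ 425.381 -158.328   84.   ]
```

Geometry is consistent: hinge to knob is about 104 mm, and the hinges sit about 29 mm in front of the rail. Next I'll swing the legs by caging each knob between the open fingers.

```bash
sed -i 's/v>222,v<190/v>205,v<185/; s/blobs(m,150,700)/blobs(m,130,700)/' vis.py
cat > rob.py <<'E'
from cell import env
from vis import *
np.set_printoptions(precision=3,suppress=True)
YAW=np.arctan2(44.6,236.6); C0=np.array([686.5,-26.9])
X=np.array([np.cos(YAW),np.sin(YAW)]); Y=np.array([-X[1],X[0]])
SEAT=C0-71*X
def down(phi):
    """tool down, closing line at world angle phi; picks the half turn with the freer last joint"""
    y=np.array([np.cos(phi),np.sin(phi),0]); z=np.array([0,0,-1.])
    return R.from_matrix(np.c_[np.cross(y,z),y,z]).as_rotvec()
def best(pos,phi):
    c=[(abs(q[6]),a) for a in (phi,phi+np.pi) if (q:=env.inverse_kinematics(pos,down(a))) is not None]
    return down(min(c)[1])
def look(name=None,cam="top"):
    im=env.grab_frame(cam)
    if name: cv2.imwrite(f"pics/{name}.png",cv2.resize(im[:,:,::-1],(800,600)))
    return im
def park():
    p=env.sense()["eef_pos"]
    if p[2]<330: env.line_to([p[0],p[1],330],velocity=250)
    env.move_joints([-1.349,0.383,0.044,1.598,-0.018,1.161,-0.05])
def show(): 
    s=env.sense(); print("t",round(s["clock"],1),"tcp",s["eef_pos"],"F",s["contact_force"],"gap",round(s["finger_gap"],1))
E
cat > legs.py <<'E'
from rob import *
env.line_to([204,617,300])
mid=C0-29*X
for sg,th0 in ((1,.332),(-1,.404)):
    h=mid+sg*34*Y
    pose=lambda th,z:[*(h+104*(-np.sin(th)*X+sg*np.cos(th)*Y)),z]
    phi=lambda th: YAW+np.arctan2(-sg*np.sin(th),-np.cos(th))
    # choose the half turn that keeps the last joint in range through the swing
    best_k=min((0,np.pi),key=lambda k:max(9 if (q:=env.inverse_kinematics(pose(t,120),down(phi(t)+k))) is None else abs(q[6]) for t in (th0,1.57)))
    f=lambda t:down(phi(t)+best_k)
    env.movep(pose(th0,180),f(th0)); env.set_gripper(48)
    env.line_to(pose(th0,62),f(th0),velocity=120); env.set_gripper(32); show()
    for t in np.linspace(th0,1.60,7)[1:]: env.line_to(pose(t,62),f(t),velocity=90)
    show(); env.set_gripper(48); env.line_to(pose(1.6,180),f(1.6))
park(); show()
im=look(); cv2.imwrite("pics/raw_top1.png",im[:,:,::-1]); cam=env.camera_info("top")
for b in boxes(im,cam): print(b[0],*b[1])
cv2.imwrite("pics/legs1.png",cv2.resize(im[140:260,200:360,::-1],(800,600),interpolation=cv2.INTER_NEAREST))
E
python3 legs.py
```

```text
t 5.2 tcp [600.581  91.607  62.59 ] F [-0.074 -0.055  0.19 ] gap 31.6
t 7.5 tcp [550.344 -19.927  61.949] F [ 0.328  0.008 -0.223] gap 31.9
t 11.8 tcp [ 642.234 -167.262   62.609] F [0.468 0.642 0.433] gap 32.1
t 14.1 tcp [562.155 -82.871  62.226] F [-0.566 -0.311 -0.554] gap 31.9
t 18.9 tcp [206.119 616.444 206.677] F [0.299 0.51  0.365] gap 48.0
big [ 711.028 -147.042] 1.5575216 26.22672462463379 23.018959045410156
big [585.097 319.949] 2.9178371 80.25587463378906 42.401885986328125
big [420.886 170.106] 3.0569897 80.57695007324219 43.20210266113281
big [ 372.392 -470.269] 3.072699 103.63320922851562 3.6047985553741455
small [ 573.176 -312.687] 2.64266 67.60595703125 30.88959503173828
small [410.127 334.168] 3.0158749 67.64408111572266 31.841886520385742
```

View pics/legs1.png

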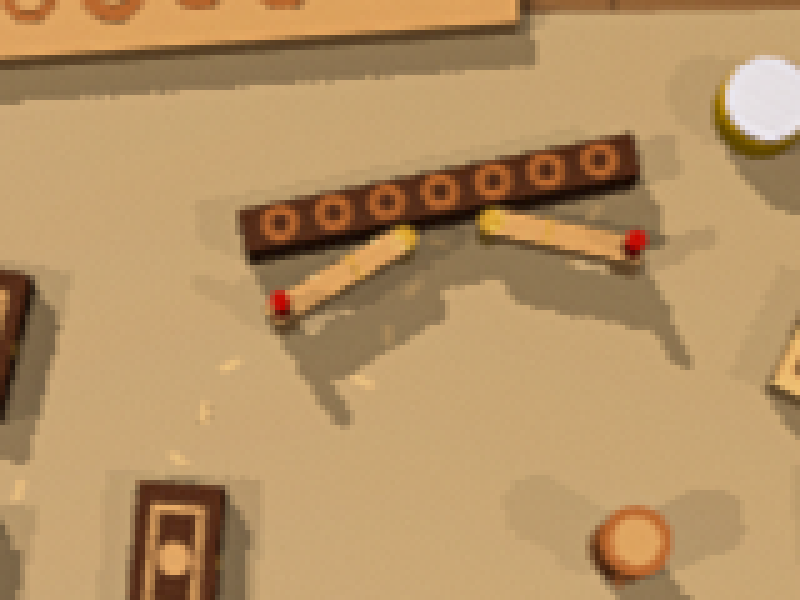

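The legs stand exactly as before, with knobs at the same pixels: (280,303) and (636,241) in the crop. The fingers passed without touching them. I'll lower the tool at the knob, try again, and watch from the scene camera.

Run:
```python
from rob import *
env.line_to([204,617,300])
h=C0-29*X+34*Y; th=.332
P=lambda th:h+104*(-np.sin(th)*X+np.cos(th)*Y)
phi=YAW+np.arctan2(-np.sin(th),-np.cos(th))
p=P(th); rot=best([*p,120],phi)
env.movep([*p,180],rot); env.set_gripper(48); env.line_to([*p,62],velocity=120); env.set_gripper(32); env.sleep(.3); show(); print(env.sense()["tcp_rot"],rot,env.sense()["joint_pos"])
a=look(cam="scene"); b=look()
cv2.imwrite("pics/knob.png",np.vstack([cv2.resize(a[180:280,220:380,::-1],(480,300)),cv2.resize(b[140:240,200:360,::-1],(480,300))]))
```

```text
t 24.0 tcp [600.166  91.507  62.005] F [0.197 0.547 0.67 ] gap 31.9
[-1.578 -2.717 -0.   ] [1.578 2.717 0.   ] [-0.661  0.521  0.555  1.835 -0.347  0.883  0.577]
```

View pics/knob.png

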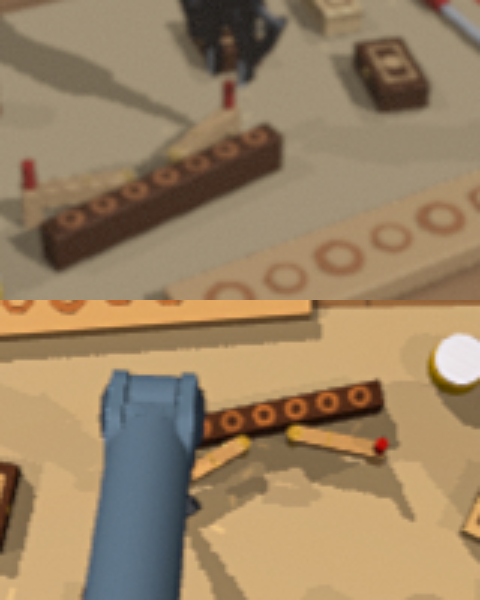

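From the scene camera, the gripper hovers beyond the knob on the robot's side. I'll cross-check the two cameras and the tool position numerically.

Run:
```python
from rob import *
c=env.camera_info("scene"); t=env.camera_info("top")
def proj(c,p):
    q=R.from_rotvec(c["rotation"]).inv().apply(np.array(p,float)-c["position"]); n=np.array([q[0],-q[1]])/-q[2]; n=n*(1+c["k1"]*(n@n)); return n*c["fx"]+[c["cx"],c["cy"]]
print("tcp in scene",proj(c,[600,91.5,62]),"tcp in top",proj(t,[600,91.5,62]))
im=cv2.imread("pics/raw_scene0.png")[:,:,::-1].astype(int)
m=(im[...,0]>110)&(im[...,1]<60)&(im[...,2]<70); m[:200]=0;m[250:]=0
for b,s,cc in blobs(m,4,100): print("red scene",s,cc)
for n,p in (("knobL",[600.7,90.8,76]),("knobR",[641.7,-166.8,76]),("big",[585,320,36]),("big",[421,170,36]),("small",[573,-312.7,36]),("small",[410,334,36]),("rail-y",[709.5,-145,50]),("rail+y",[664.8,91.6,50])): print(n,proj(c,p), proj(c,p)/.7)
```

```text
tcp in scene [294.743 212.605] tcp in top [255.48  200.801]
red scene [405 200   8   6  12] [408.333 202.5  ]
red scene [295 208   2   7   9] [295.778 210.444]
red scene [415 213  19  18  93] [423.839 221.538]
red scene [228 234   3   9  17] [229.118 237.765]
knobL [294.676 209.434] [420.966 299.192]
knobR [227.4   236.129] [324.857 337.327]
big [348.789 200.735] [498.27  286.765]
big [292.649 188.506] [418.07  269.295]
small [179.193 245.688] [255.99  350.983]
small [328.646 177.623] [469.494 253.747]
rail-y [241.809 253.063] [345.441 361.519]
rail+y [303.205 225.639] [433.149 322.342]
```

Run:
```python
from rob import *
a=look(cam="scene")
cv2.imwrite("pics/knob2.png",cv2.resize(a[150:225,255:355,::-1],(800,600),interpolation=cv2.INTER_NEAREST))
```

```text
(no output)
```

View pics/knob2.png

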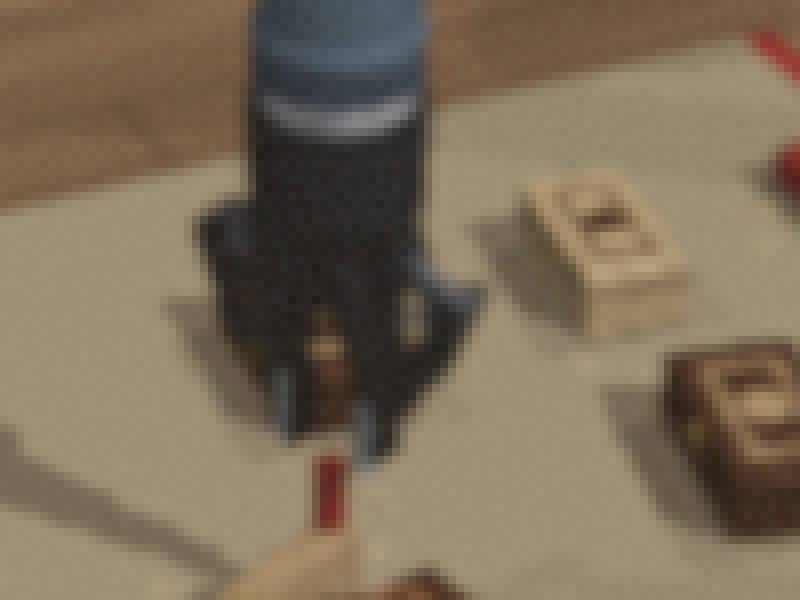

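The fingertips show at about (285,437) and (372,462) in the crop, so they're centred over the knob but still above its top at (330,457). The real tips sit higher than the TCP reading suggests. I'll lower in steps and watch the force; the fingers straddle the 20 mm leg, so this is safe.

Run:
```python
from rob import *
p=env.sense()["eef_pos"]
for z in (52,42,34): env.line_to([600.4,91.2,z],velocity=60); show()
a=look(cam="scene")
cv2.imwrite("pics/knob3.png",cv2.resize(a[150:225,255:355,::-1],(800,600),interpolation=cv2.INTER_NEAREST))
```

```text
t 24.5 tcp [599.594  91.079  51.069] F [0.11  0.502 0.729] gap 32.1
t 24.8 tcp [599.725  91.1    41.233] F [ 0.232 -0.068  0.907] gap 32.0
t 25.1 tcp [599.867  91.14   33.419] F [-0.277 -0.186 -0.435] gap 32.1
```

View pics/knob3.png

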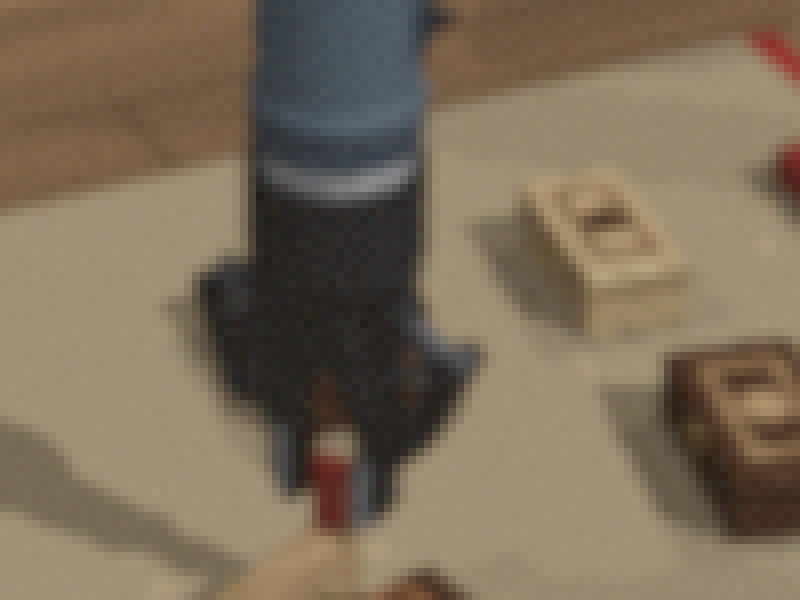

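Run:
```python
from rob import *
sg=1; h=C0-29*X+34*Y; th0=.332
P=lambda t,z:[*(h+104*(-np.sin(t)*X+np.cos(t)*Y)),z]
phi=lambda t: YAW+np.arctan2(-np.sin(t),-np.cos(t))
r=env.sense()["tcp_rot"]; k=min((0,np.pi),key=lambda k:(R.from_rotvec(down(phi(th0)+k)).inv()*R.from_rotvec(r)).magnitude())
for t in (.42,.5,.6,.7): env.line_to(P(t,34),down(phi(t)+k),velocity=60); show(); print(env.sense()["wrist_torque"])
a=look(cam="scene")
cv2.imwrite("pics/knob4.png",cv2.resize(a[150:240,235:355,::-1],(800,600),interpolation=cv2.INTER_NEAREST))
```

```text
t 25.4 tcp [592.611  86.608  34.298] F [0.59  0.042 1.575] gap 31.6
[ 0.061 -0.004 -0.018]
t 25.7 tcp [586.339  82.204  34.386] F [0.443 0.601 1.427] gap 32.3
[ 0.201 -0.026 -0.012]
t 26.1 tcp [578.298  74.732  34.138] F [-0.574  1.53   0.839] gap 32.1
[ 0.232 -0.067  0.046]
t 26.4 tcp [570.888  66.43   33.855] F [-0.404  0.331  0.092] gap 32.2
[ 0.057 -0.053 -0.027]
```

View pics/knob4.png

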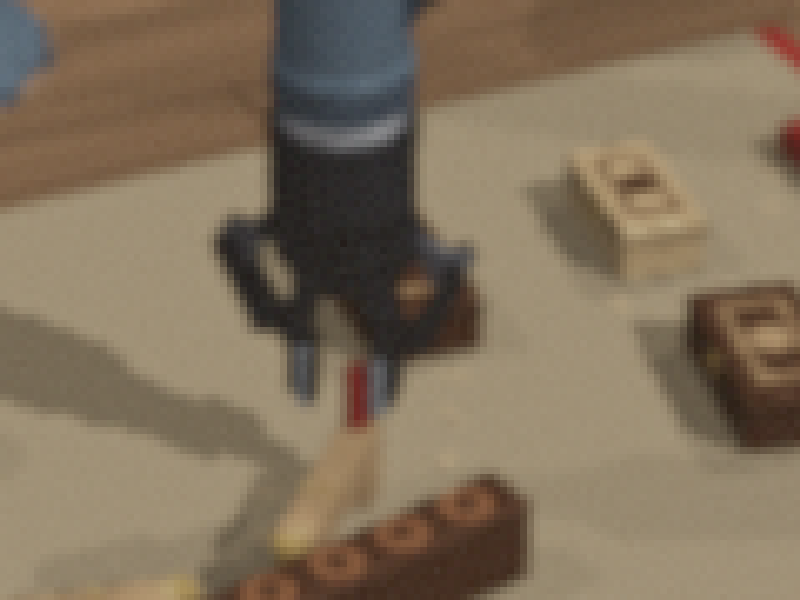

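The knob at (358,390) is now between the fingers and the leg is following. I'll finish both swings at this height.

```bash
cat > legs2.py <<'E'
from rob import *
mid=C0-29*X
for sg,th0,first in ((1,.7,False),(-1,.404,True)):
    h=mid+sg*34*Y
    P=lambda t,z:[*(h+104*(-np.sin(t)*X+sg*np.cos(t)*Y)),z]
    phi=lambda t: YAW+np.arctan2(-sg*np.sin(t),-np.cos(t))
    if first:
        k=min((0,np.pi),key=lambda k:max(9 if (q:=env.inverse_kinematics(P(t,120),down(phi(t)+k))) is None else abs(q[6]) for t in (th0,1.57)))
        env.movep(P(th0,180),down(phi(th0)+k)); env.line_to(P(th0,34),velocity=150); env.set_gripper(32)
    else:
        r=env.sense()["tcp_rot"]; k=min((0,np.pi),key=lambda k:(R.from_rotvec(down(phi(th0)+k)).inv()*R.from_rotvec(r)).magnitude())
    for t in np.linspace(th0,1.60,8)[1:]: env.line_to(P(t,34),down(phi(t)+k),velocity=80)
    show(); env.set_gripper(40); env.line_to(P(1.6,180),velocity=200)
# probe the mat, fingers open, at a bare spot
env.set_gripper(85); env.movep([500,30,60],best([500,30,60],YAW)); show()
for z in range(30,-25,-3):
    env.line_to([500,30,z],velocity=60); f=env.sense()["contact_force"]
    if f[2]>4: break
show(); env.line_to([500,30,150])
park(); show()
im=look(); cv2.imwrite("pics/raw_top2.png",im[:,:,::-1]); cam=env.camera_info("top")
for b in boxes(im,cam): print(b[0],*b[1])
r,g,b_=[im[...,i].astype(int) for i in range(3)]; m=(r>130)&(g<70); m[:160]=0; m[240:]=0; m[:,:240]=0; m[:,340:]=0
for b,s,c in blobs(m,3,60):
    w=plane(cam,c,77)[0][:2]-C0; print("knob in stand",w@X,w@Y)
E
python3 legs2.py
```

```text
t 28.7 tcp [550.228 -20.493  34.016] F [ 0.506  1.218 -0.216] gap 32.3
t 35.2 tcp [561.951 -82.542  34.092] F [-0.243  0.373  0.197] gap 32.1
t 38.0 tcp [500.814  29.433  60.469] F [0.682 0.589 0.212] gap 85.1
t 43.2 tcp [499.773  29.929 -24.221] F [-0.371 -0.319  0.861] gap 85.1
t 47.7 tcp [206.596 616.384 207.166] F [ 0.645 -0.052 -0.007] gap 85.0
big [648.692  28.396] 1.4560161 120.35061645507812 36.14228057861328
big [565.466 301.432] 2.9154923 80.01693725585938 42.2911376953125
big [421.015 170.095] 3.0569897 80.31761932373047 43.20210266113281
big [ 372.392 -470.269] 3.072699 103.63320922851562 3.6047985553741455
small [ 573.176 -312.687] 2.64266 67.60595703125 30.88959503173828
small [409.952 333.942] 2.9957056 67.43035888671875 31.602901458740234
knob in stand -133.28542730205234 -33.52990144850158
knob in stand -132.80041889354573 32.25468372296872
```

Both legs are home, with the knobs at stand x of about -133 and y of about ±33. One dark box has been knocked and is now at (565,301). The fingers still hadn't met the mat at TCP -24, so I'll probe lower with the fingers shut and then open.

Run:
```python
from rob import *
env.line_to([204,617,300])
q=[500,30,60]; env.movep(q,best(q,YAW))
for g,z0 in ((5,10),(70,-10)):
    env.set_gripper(g); env.line_to([500,30,z0])
    for z in np.arange(z0,-60,-2.):
        env.line_to([500,30,z],velocity=40); f=env.sense()["contact_force"]
        if abs(f[2])>4: break
    print(g,z); show(); 
    if g==5: cv2.imwrite("pics/probe.png",cv2.resize(look(cam="scene")[130:230,190:350,::-1],(800,500)))
    env.line_to([500,30,60])
```

```text
5 -26.0
t 57.0 tcp [500.069  30.035 -24.312] F [-5.072  0.385 16.879] gap 4.9
70 -34.0
t 62.3 tcp [500.04   30.096 -32.284] F [-4.828  0.624 16.947] gap 70.0
```

View pics/probe.png

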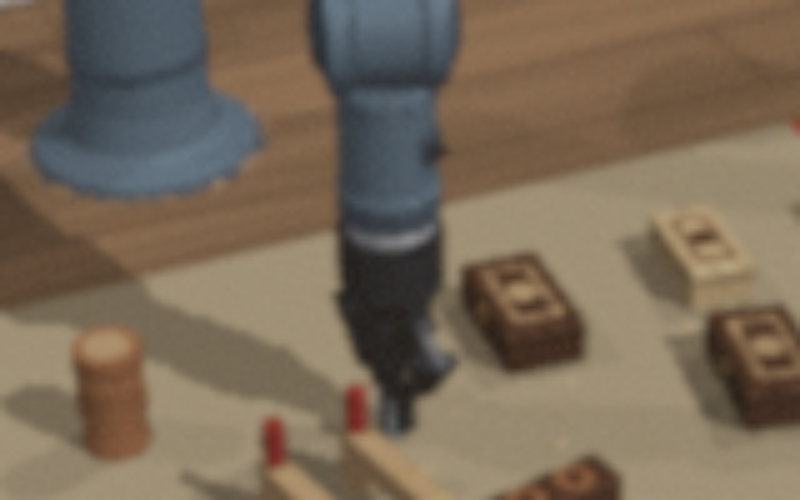

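```bash
cat > pick.py <<'E'
import sys
from rob import *
cam=env.camera_info("top")
def near(yaw,ref): return yaw+np.pi*round((ref-yaw)/np.pi)
def find(kind,xy):
    c=[b for b in boxes(look(),cam) if b[0]==kind and b[1][2]<95 and b[1][3]>25 and np.linalg.norm(b[1][0]-xy)<60]
    return min(c,key=lambda b:np.linalg.norm(b[1][0]-xy))[1][:2]
def stack(kind,xy,base,top):
    (c,yaw)=find(kind,xy); print(kind,c,yaw)
    off=-21 if kind=="big" else -19; w=64 if kind=="big" else 52
    p=env.sense()["eef_pos"]; env.line_to([p[0],p[1],max(250,p[2])],velocity=300)
    # box long axis yaw -> stand's Y direction; the turn is under a quarter turn
    ytgt=YAW+np.pi/2
    yaw=near(yaw,ytgt); 
    opts=[]
    for k in (0,np.pi):
        a=env.inverse_kinematics([*c,150],down(yaw+np.pi/2+k)); b=env.inverse_kinematics([*SEAT,top],down(ytgt+np.pi/2+k))
        if a is not None and b is not None: opts.append((max(abs(a[6]),abs(b[6])),k))
    k=min(opts)[1]; rp,rs=down(yaw+np.pi/2+k),down(ytgt+np.pi/2+k)
    env.set_gripper(85); env.movep([*c,100],rp); env.line_to([*c,off],velocity=130)
    env.set_gripper(w-6,40); show()
    env.line_to([*c,150],velocity=250); env.line_to([*c,top],velocity=300); show()
    env.movep([*SEAT,top],rs); env.line_to([*SEAT,base+off+15],velocity=200)
    env.line_to([*SEAT,base+off+3],velocity=40); show()
    for z in np.arange(base+off+2,base+off-5,-1):
        if env.sense()["contact_force"][2]-F0(w)>4: break
        env.line_to([*SEAT,z],velocity=40)
    show(); env.set_gripper(w+8); env.line_to([*SEAT,top],velocity=250); park(); show()
    b=[b for b in boxes(look(),cam,base+36) if np.linalg.norm(b[1][0]-SEAT)<60]
    for x in b: d=x[1][0]-SEAT; print("placed",x[0],"dx",d@X,"dy",d@Y,"yaw err",near(x[1][1],ytgt)-ytgt)
W=[0]
def F0(w): 
    if not W[0]: W[0]=env.sense()["contact_force"][2]
    return W[0]
if __name__=="__main__":
    a=sys.argv; stack(a[1],np.array([float(a[2]),float(a[3])]),float(a[4]),float(a[5]))
E
python3 - <<'E'
from rob import *
c=env.camera_info("scene"); print("tip by ray",plane(c,[269.4,216.4],4)); env.line_to([500,30,100]); park()
E
python3 pick.py big 421 170 50 200
```

```text
tip by ray [[508.937  34.155   4.   ]]
big [421.015 170.095] 3.0569897
t 70.8 tcp [421.847 170.028 -19.987] F [-1.654 -1.475  6.903] gap 63.3
t 72.0 tcp [421.127 170.248 199.499] F [-0.254 -0.84  -3.152] gap 63.4
t 74.5 tcp [616.414 -39.989  31.746] F [-0.368  0.337 -3.246] gap 63.5
t 75.2 tcp [617.076 -40.042  30.119] F [-2.492  1.06   4.88 ] gap 63.3
t 79.8 tcp [206.26  616.504 206.79 ] F [ 0.52   0.448 -0.217] gap 71.9
```

The dark box merges with the dark rail in the mask, so I'll mask out the rail side when checking the column.

```bash
python3 - <<'E'
s=open('pick.py').read()
i=s.index("    b=[b for b in boxes(look(),cam,base+36)"); j=s.index("W=[0]")
s=s[:i]+"    check(base+36)\n"+s[j:]
s=s.replace("def stack(",'''def check(z):
    im=look().copy(); yy,xx=np.mgrid[:420,:560]
    w=(plane(cam,np.c_[xx.ravel(),yy.ravel()],z)[:,:2]-SEAT).reshape(420,560,2)
    im[(np.abs(w@X)>39)|(np.abs(w@Y)>64)]=[200,165,115]
    for x in boxes(im,cam,z):
        d=x[1][0]-SEAT; print("placed",x[0],"dx",d@X,"dy",d@Y,"yaw err",near(x[1][1],YAW+np.pi/2)-YAW-np.pi/2,x[1][2:])
def stack(''')
open('pick.py','w').write(s)
E
python3 -c "
from pick import *
check(86)
im=look(); cv2.imwrite('pics/st1.png',cv2.resize(im[140:260,200:360,::-1],(800,600),interpolation=cv2.INTER_NEAREST))"
```

```text
placed big dx 0.01220489439481405 dy 1.1449954971589082 yaw err 0.0011349933594595463 (81.53436279296875, 40.67317199707031)
```

View pics/st1.png

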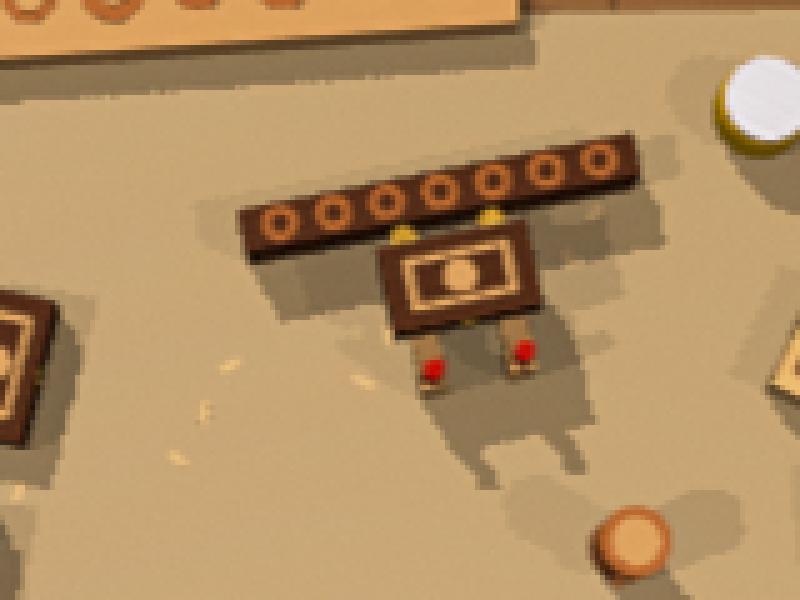

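The first dark box lies squarely on both legs, centred at about (460,275) in the crop and within about 1 mm of the seat. I'll do the second dark box and then the small ones, checking after each.

```bash
python3 pick.py big 565 301 86 230 && python3 pick.py small 410 334 122 260
```

```text
big [565.567 301.904] 2.9110959
t 83.8 tcp [566.713 301.97  -19.527] F [-0.531 -1.691  5.077] gap 63.5
t 85.0 tcp [565.316 301.749 229.17 ] F [-1.468  0.673 -3.647] gap 63.1
t 87.7 tcp [616.489 -40.062  67.822] F [-0.366 -0.143 -2.414] gap 63.6
t 88.4 tcp [617.107 -40.069  66.475] F [-2.931  0.792  5.998] gap 63.3
t 92.8 tcp [206.214 616.525 206.778] F [0.451 0.004 0.107] gap 72.1
placed big dx 0.1721749422537764 dy 0.6964242510409164 yaw err 0.001264335438622144 (81.21627044677734, 41.16094207763672)
small [409.968 334.213] 2.992299
t 96.4 tcp [410.569 334.484 -18.09 ] F [-0.774 -1.177  6.149] gap 51.2
t 97.7 tcp [409.401 333.765 258.776] F [ 0.287  0.43  -2.115] gap 51.6
t 100.6 tcp [616.523 -40.009 105.828] F [-0.257 -0.354 -2.226] gap 51.0
t 101.3 tcp [616.826 -40.077 103.975] F [-2.677 -0.14   5.455] gap 51.7
t 105.6 tcp [206.275 616.493 206.79 ] F [ 0.317 -0.591 -0.309] gap 60.5
placed small dx -0.04593693542147732 dy 1.1350748165309625 yaw err 0.0021581666916739017 (67.45340728759766, 32.0186767578125)
```

```bash
python3 pick.py small 573 -313 158 300
python3 - <<'E'
from pick import *
im=look(); v=im.max(2)
for b,s,c in blobs(v>205,40,140):
    w=plane(cam,c,84)[0]
    if 330<w[0]<560 and -300<w[1]<0: print("head",s,c,w)
a=look(cam="scene"); 
cv2.imwrite("pics/head.png",np.hstack([cv2.resize(im[225:275,300:350,::-1],(400,400)),cv2.resize(a[180:230,185:235,::-1],(400,400))]))
E
```

```text
small [ 573.176 -312.687] 2.64266
t 111.3 tcp [ 574.14  -313.393  -17.728] F [-0.314  0.242  4.746] gap 51.5
t 112.8 tcp [ 571.937 -311.659  296.893] F [ 0.793  0.145 -2.97 ] gap 51.2
t 115.3 tcp [616.515 -39.895 141.777] F [ 0.374 -0.498 -2.091] gap 51.3
t 116.1 tcp [617.144 -40.079 140.26 ] F [-1.562  0.8    6.21 ] gap 51.4
t 120.2 tcp [206.285 616.492 206.793] F [0.201 0.543 0.348] gap 59.9
placed big dx -19.038557767061025 dy 16.590255471819784 yaw err -0.5288718921691049 (97.69316101074219, 43.910118103027344)
placed small dx -0.07193057193635946 dy 0.7744451760435155 yaw err 0.02322900466622224 (67.10350036621094, 31.999353408813477)
head [323 243   9  10  72] [326.917 247.708] [ 425.381 -158.328   84.   ]
```

View pics/head.png

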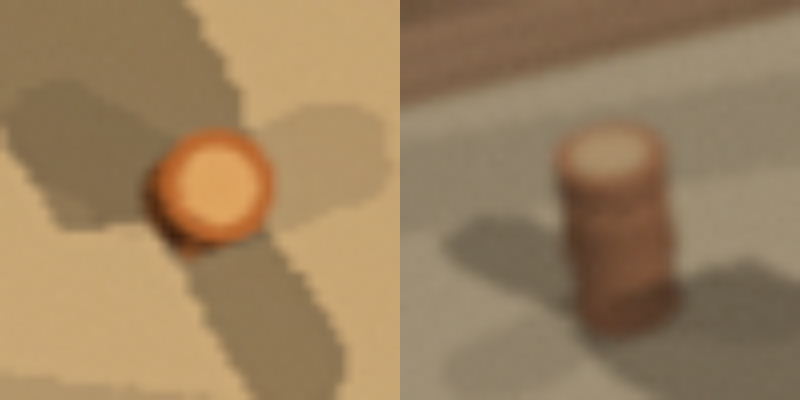

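The pale box is centred (the second "big" hit is just a fragment of the column's side). The head stands upright and its nose points down-left in the left panel at (190,250), so I'll grip across that direction.

Run:
```python
from pick import *
c=np.array([425.4,-158.3]); phi=1.15; off=2; base=194; top=310
opts=[]
for k in (0,np.pi):
    a=env.inverse_kinematics([*c,150],down(phi+k)); b=env.inverse_kinematics([*SEAT,top],down(phi+k))
    if a is not None and b is not None: opts.append((max(abs(a[6]),abs(b[6])),k))
r=down(phi+min(opts)[1])
p=env.sense()["eef_pos"]; env.line_to([p[0],p[1],300],velocity=300)
env.set_gripper(85); env.movep([*c,180],r); env.line_to([*c,off],velocity=130)
env.set_gripper(42,30); show()
env.line_to([*c,top],velocity=200); show()
env.movep([*SEAT,top],r); env.line_to([*SEAT,base+off+3],velocity=80); show()
f0=env.sense()["contact_force"][2]
for z in np.arange(base+off+2,base+off-5,-1):
    if env.sense()["contact_force"][2]-f0>4: break
    env.line_to([*SEAT,z],velocity=40)
show(); env.set_gripper(65); env.line_to([*SEAT,380],velocity=120); park(); show()
im=look(); v=im.max(2)
for b,s,q in blobs(v>205,40,160):
    w=plane(cam,q,278)[0][:2]-SEAT
    if np.linalg.norm(w)<60: print("head top",s[4],w@X,w@Y)
a=look(cam="scene")
cv2.imwrite("pics/end.png",np.hstack([cv2.resize(im[140:240,240:340,::-1],(400,400)),cv2.resize(a[130:280,190:340,::-1],(400,400))]))
```

```text
t 126.0 tcp [ 425.838 -158.663    2.473] F [-0.492 -0.895  4.177] gap 49.3
t 127.7 tcp [ 424.515 -158.207  308.798] F [ 0.777 -0.021 -1.559] gap 49.3
t 130.1 tcp [617.233 -40.197 199.673] F [ 0.328  0.699 -3.156] gap 49.5
t 130.9 tcp [616.926 -40.103 196.581] F [-1.654  0.223  2.137] gap 49.1
t 135.6 tcp [206.061 616.571 206.714] F [-0.413 -0.627  0.161] gap 65.0
head top 85 0.3952364104175811 -0.06261454711766497
head top 44 -19.108628261505935 -29.188436224825782
head top 68 -20.03075350013888 43.34329996986773
```

View pics/end.png

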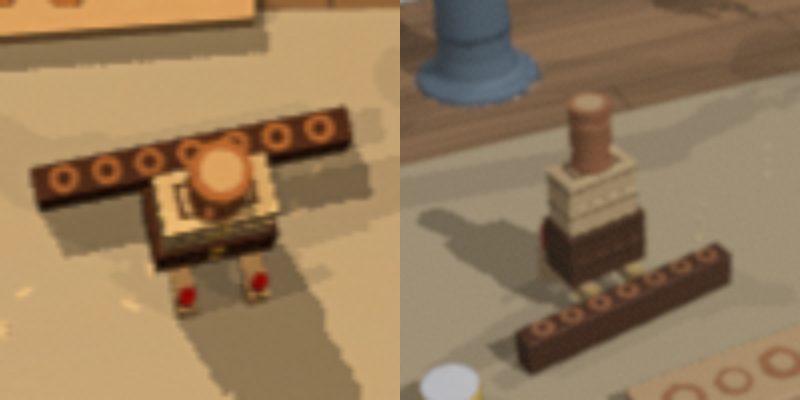

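The column is square on the legs, both legs are out, and the head stands upright at the centre (within 1 mm). Handing in.

```bash
python3 -c "
from cell import env
print(env.finish_job())"
```

```text
the job is handed in; nothing more can be done
None
```

I handed the job in with both legs fully out, the two dark and two pale boxes stacked within about 1 mm of the seat point, and the head upright on top (about 136 s of 210 s on the clock); no verdict came back.

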